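# Trip-test and cap a fire damper

### The job

Check this fire damper before it goes back into stock: push the button on its box fully down so that the lever drops, then lift the lever all the way back up until it stays up by itself. Then set the dust cover that fits the round duct over the duct's open top, gently and not dropped, so that it sits fully down and level. Leave the bigger cover and the other things on the table where they are.

Things in the scene. Friction and masses are not known exactly. Their poses are not given: they have to be found in the camera images.
- damper: fire damper, fixed: upright round steel duct, outer dia 100, wall 3, 150 high, open on top, flange dia 124 at its foot. A grey box (100 along x, 58 along y, 115 high) stands on its -y side, centred 80 mm from the duct's axis. Origin: duct axis at table height; z up; y parallel to the lever's shaft, which crosses duct and box 80 mm above the table
- mouth (a point): centre of the duct's open top, at rim height (150 mm above the table)
- button_top (a point): centre of the top of the round black push button (diameter 32, stands 16 mm above the box's top, 131 mm above the table, 10 mm of travel straight down, about 6 N at the bottom)
- test_button (a joint): travel of the button in m: 0 released, 0.010 fully down; springs back; trips the lever at about 0.006
- lever (a joint): lever angle, rad: 0 = up on its stop, leaning 0.2 past upright to the damper's +x; grows as it swings over the top and falls to the damper's -x; 1.70 = dropped, about level. From upright (0.2) it falls by its own weight either way, so past upright it stays up. 160 g; lifting it takes about 2 N
- lever_grip (a point): middle of the lever's round black grip bar (dia 16, parallel to the damper's y, at the end of the lever arm, sticking out to -y, free for 32 mm either side of this point; axes turn with the lever). Moves on a circle of radius 85 mm about lever_pivot
- lever_pivot (a point): fixed point on the lever's hinge axis, in the plane of lever_grip's circle, 166 mm from the duct's axis to the damper's -y, 80 mm above the table
- cover_small: the cover that fits: loose flat steel disc, dia 112, with a skirt going down 12 mm round its edge (inner dia 106, goes over the outside of the duct) and a bar handle on top. Lies skirt down. Origin: centre of the skirt's lower edge; z up. Disc from z 12 to 16; handle bar 80 long (x), 14 wide (y), z 40 to 56, open beneath. About 250 g
- cover_small_seat (a point): centre of the underside of the small cover's disc, 12 mm above its origin: lies on the duct's rim when seated
- cover_large: the bigger cover, a bystander: same make and handle, diameter 156. Origin: centre of the skirt's lower edge
- can: bystander: tin can, diameter 66, 110 high, origin at its base
- coupling: bystander: short steel duct coupling, diameter 96, 60 high, origin at its base
- tape: bystander: roll of grey tape lying flat, diameter 100, 48 high, origin at its base
- carton: bystander: cardboard box 100 x 160 x 70 high, origin at its base
- screwdriver: bystander: screwdriver lying on the table near the front
- wrench: bystander: wrench lying on the table near the front
Not all that is in view belongs to the job. Leave any green or red look-alike of the cover_small alone.

How it is judged:
On the way, in this order (a step that is already met when the one before it is completed fails the run):
1. the button is pushed down at least 8 mm (value of joint test_button above 0.008 m).
2. the lever has dropped (value of joint lever above 1.6 rad), for 0.1 s.
3. the lever is back up against its stop, let go, and the button is out (value of joint lever below 0.06 rad and value of joint test_button below 0.003 m and contact force between each of the arm, the fingers and lever below 0.1 N), for 0.2 s.
4. the small cover sits on the duct, fully down and level (horizontal distance between cover_small_seat and mouth below 0.006 m and z of cover_small_seat in the frame of mouth between -0.003 and 0.003 m and angle between cover_small's own z axis and vertical below 0.035 rad), for 0.1 s.
At the end, for the whole second after the job is handed in: lever up on its stop (within 0.06 rad), button out (within 3 mm), small cover at rest on the duct's rim: centred within 6 mm, its disc within 3 mm of the rim, level within 0.035 rad (all of step 4 and value of joint lever below 0.06 rad and value of joint test_button below 0.003 m and linear speed of cover_small below 0.02 m/s); the robot touches nothing.
It fails at once if the small cover is dropped (falls freely faster than 0.5 m/s) (linear speed of cover_small above 0.5 m/s and contact force between each of the fingers, the arm and cover_small below 0.05 N).
It fails at once if the bigger cover or another thing on the table is moved more than 40 mm (distance of any of cover_large, can, coupling, tape, carton, screwdriver, wrench from where it was at the start of the episode above 0.04 m).
It also fails if it takes over 70 s, if anything falls off the work surface, if the arm or the gripper's body presses on something with over 40 N, if the wrist force passes 120 N, or if a joint passes its speed limit or range.

### The arm

A 6-joint arm with a two-finger parallel gripper is mounted at the origin on the work surface. World frame = base frame: x ahead of the robot, y to its left, z up, the work surface at z = 0. Lengths are in m, angles in rad, forces in N, time in s.
With the tool pointing down it reaches from about 0.225 to 0.875 m from the base axis. Payload 3.4 kg.
Tool frame: the origin (TCP) lies on the centre line of the jaws, within the pads' length; the fingertips stand 17 mm ahead of it and the grasp point (between the pads) lies 2 mm behind it (nose_length is the distance from the TCP to the fingertips, in m); z points along the fingers, y is the line along which they close (so a half turn about z gives the same grasp; the last joint's range is limited). The gripper opens to 85 mm and grips with 20 to 120 N. Pads are 22 mm wide; open, the fingers measure 114 mm over their backs; the gripper's body (76 mm by 85 mm) begins 54 mm behind the grasp point. The pads swing forward as they close: fully open they stand 13 mm farther back than shut.
Start: joints at [-1.31, 0.276, 1.505, -0, 1.361, -0.121], TCP at [0.214, -0.534, 0.248] pointing down, gripper open.
Joint ranges: [-2.89, 2.89], [-0.75, 2.08], [0.22, 2.7], [-1.18, 4.32], [0.11, 2.71], [-2.7, 2.7]. Speed limits (rad/s): [2.57, 2.57, 3.14, 3.14, 3.14, 3.14].

### API

Orientations are given as a unit quaternion [w, x, y, z].
In Python, from rig import get_state, get_image, sign_off, find_in, place_of, nose_length gives the robot as it stands.
- The arm moves only by the tool apply_moves, never from a script. Its argument "deltas" is one flat list of numbers, 5 for each row, row after row: the finger opening in mm, from 0 to 85.4, then the shift along the tool's x, y, z in mm, then the turn about the tool's z in degrees. A call has 1 to 12 rows; each row is the pose to reach, as a shift and turn from the pose commanded when the call began, along the tool's axes at that moment; what a row does not reach only later rows make up. A row lasts 1/12 s, in which the tool goes at most 41.7 mm and 7.16 degrees, less where a joint would pass 70% of its speed; a pose out of reach is approached as far as the arm can. A call with a gripper value outside its range is refused whole. The fingers move at their own pace and stop on an object; "squeeze" is the grip in N (left out, the last holds). Time passes only in rows, so rows that repeat a pose let the fingers close. It gives the time, the measured TCP pose, the force, the opening and the grip force at its end, in the units of the state.
- get_state(): the state, without advancing time (a new reading comes with each control period).
- get_image(name): name is "scene" or "top" or "wrist"; returns a dict with "frame" (400x640x3 uint8, red, green, blue), "K" (3x3 intrinsics, pixels), "position" and "orientation" of the camera in the world. Camera axes: x right, y down, z forward; pixel columns grow to the right and rows downward; lengths in m; the calibration is good to about 2 mm. A picture is of the moment at which its call begins. There is no depth.
- sign_off(): hands the job in; it is judged then, once.
Trained networks look in a picture, given as the dict that the camera call returned (one of the last four; its "shot" number tells which), for a name from the list of things; names that differ only in an ending like _2 or _b are one class to them, and where a whole thing is asked for, a point or a joint stands for the part that bears it (a point fixed in the world has none). Each returns a list of dicts, best first, with "score" (0 to 1); they miss things now and then, are a little off and sometimes report something else, mostly with a low value. They report only what shows in the picture. A call takes as long as a camera call. They do not tell look-alikes from the thing itself.
- find_in(query, picture): "point" ([column, row] in pixels, amid what is visible of it).
- place_of(query, picture): "point" ([column, row] in pixels: a listed point, or the origin of a listed thing).
The state is a dict: "clock": time; "qpos": joint angles; "qd": joint speeds; "effort": joint torques, N m; "position": TCP position; "ee_rot": TCP orientation; "contact_force": force on the tool from outside, world axes, zero at the start; "moment": the same for the moment, N m; "width": finger opening in m; "gripper_force": force on a finger pad.
Only numpy, scipy, OpenCV 4.12 (cv2) and the standard library are available. Lean on these libraries where they do the work, as an engineer would, in place of code of your own. Each camera call takes 0.05 s, during which the arm holds its last target. There are 200 camera calls.

## Working session

There is one attempt and no reset: what is moved stays moved. The work goes in short steps, Python scripts to look and compute and a tool call to move; the robot and the scene stay as the last step left them, time stands still between calls to the robot, and variables do not carry over. Pictures are saved under pics/ and viewed, at most 10 in all, crops included, and the job is handed in when it is done.

Besides the shell and the picture viewer there is one more tool, called after "Request:" as name(argument=value, ...) on one line, values as JSON. apply_moves: Moves the arm, as the interface text tells. Its arguments: {"type":"object","properties":{"deltas":{"type":"array"},"squeeze":{"type":"number"}},"required":["deltas"]}

```bash
mkdir -p pics; cat > h.py <<'E'
import numpy as np, cv2
from scipy.spatial.transform import Rotation as R
from rig import *
def rot(q): return R.from_quat([q[1],q[2],q[3],q[0]])
def ray(im,p):
    K=np.array(im["K"]); d=np.linalg.inv(K)@[p[0],p[1],1]
    return np.array(im["position"]), rot(im["orientation"]).apply(d)
def atz(im,p,z):
    o,d=ray(im,p); return o+d*(z-o[2])/d[2]
def proj(im,P):
    K=np.array(im["K"]); c=rot(im["orientation"]).inv().apply(np.array(P)-im["position"]); u=K@c; return u[:2]/u[2]
def save(im,n): cv2.imwrite("pics/"+n+".png",cv2.cvtColor(im["frame"],cv2.COLOR_RGB2BGR))
E
python3 - <<'E'
from h import *
np.set_printoptions(precision=4,suppress=True)
s=get_state();print(s["position"],s["ee_rot"],s["clock"],s["width"],nose_length)
for n in("top","scene"):
    im=get_image(n);save(im,n+"0");print(n,im["position"],im["orientation"])
    for q,z in(("mouth",.15),("button_top",.131),("lever_grip",.163),("lever_pivot",.08),("cover_small_seat",.012),("cover_small",0),("cover_large",0),("damper",0),("can",0),("coupling",0),("tape",0),("carton",0)):
        print(q,[(np.array(r["point"]).round(1),round(r["score"],2),atz(im,r["point"],z)[:2]) for r in place_of(q,im)[:3]])
E
```

```text
[ 0.2141 -0.5331  0.2474] [-0.0009  0.9818  0.1897 -0.0001] 0.0 0.08555347758026849 0.017
top [ 0.3501 -0.0292  1.2597] [ 0.0549 -0.7025  0.7061 -0.0704]
mouth [(array([267.7, 183.7]), 0.85, array([0.587 , 0.0973])), (array([367.8, 251.8]), 0.43, array([ 0.4   , -0.1731]))]
button_top [(array([300.8, 184.8]), 0.48, array([0.5877, 0.0072]))]
lever_grip [(array([324.6, 165.1]), 0.89, array([ 0.636 , -0.0589]))]
lever_pivot [(array([331., 176.]), 0.68, array([ 0.6246, -0.0797]))]
cover_small_seat [(array([427.5, 289.7]), 0.85, array([ 0.2934, -0.3659])), (array([443., 179.]), 0.85, array([ 0.6302, -0.4321])), (array([424.5, 230.1]), 0.6, array([ 0.4708, -0.3659]))]
cover_small [(array([423.9, 233.3]), 0.88, array([ 0.4622, -0.3668])), (array([429.2, 287.1]), 0.82, array([ 0.3005, -0.3747])), (array([444.8, 181.6]), 0.7, array([ 0.6245, -0.4411]))]
cover_large [(array([212. , 216.2]), 0.66, array([0.5178, 0.2827]))]
damper [(array([425.3, 231.8]), 0.74, array([ 0.4667, -0.3714])), (array([295.1, 131.2]), 0.43, array([0.7901, 0.03  ]))]
can [(array([229. , 152.5]), 0.92, array([0.7198, 0.
[... 780 characters left out ...]
-0.3613])), (array([151.9, 273.9]), 0.71, array([ 0.294 , -0.3737])), (array([244. , 345.5]), 0.61, array([ 0.6186, -0.4336]))]
cover_small [(array([206.5, 296.3]), 0.94, array([ 0.4549, -0.3611])), (array([153.8, 278.6]), 0.8, array([ 0.2987, -0.376 ])), (array([248.3, 350.2]), 0.7, array([ 0.6264, -0.4322]))]
cover_large [(array([340.5, 175.1]), 0.63, array([0.505, 0.288]))]
damper [(array([335.4, 206.9]), 0.98, array([0.5718, 0.1012]))]
can [(array([395.6, 190.2]), 0.96, array([0.7099, 0.2756]))]
coupling [(array([363.6, 289.6]), 0.88, array([ 0.7743, -0.1779]))]
tape [(array([311.3, 303.8]), 0.96, array([ 0.6842, -0.2706]))]
carton [(array([398.5, 238.5]), 0.59, array([0.792 , 0.0391]))]
```

View pics/top0.png

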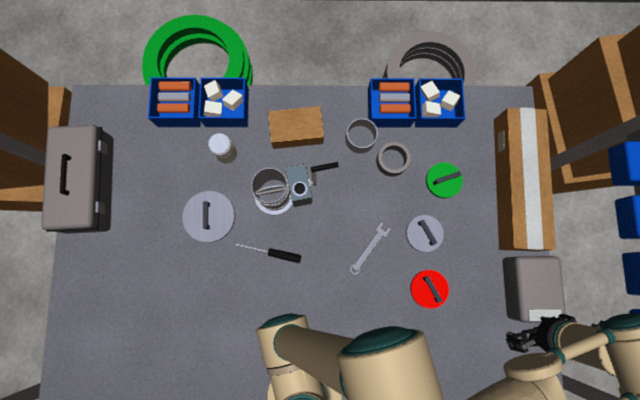

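View pics/scene0.png

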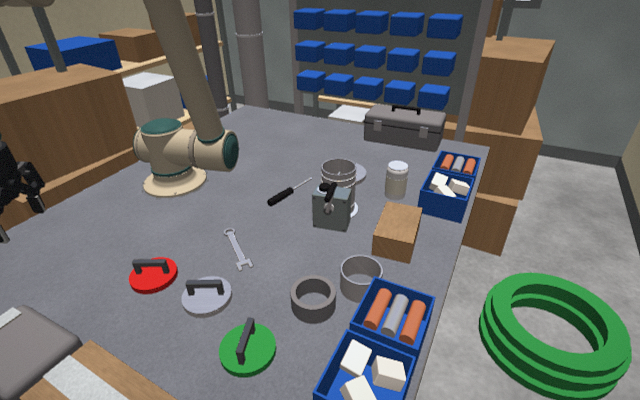

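Top view: the grey small cover is at about (425,233), with the red look-alike at (430,289) and the green one at (444,180). The duct mouth is at (269,185), the button at (300,187) and the lever grip at (325,166). Next I move over the damper for closer wrist views.

```bash
cat >> h.py <<'E'
np.set_printoptions(precision=4,suppress=True)
def delta(P,yaw=None):
    "shift (mm, tool axes) and turn (deg) from the present pose to P and tool-x yaw (mod 180)"
    s=get_state(); r=rot(s["ee_rot"]); x=r.apply([1,0,0]); y0=np.arctan2(x[1],x[0])
    t=0 if yaw is None else (np.degrees(y0-yaw)+90)%180-90
    return r.inv().apply(np.array(P)-s["position"])*1000, t, np.degrees(y0), s["qpos"][5]
E
python3 -c "
from h import *
print(delta([.56,-.05,.36],.2))"
```

```text
(array([ 501.0613, -319.941 , -111.7026]), np.float64(10.419429782249836), np.float64(21.878585684866298), np.float64(-0.12103390289928848))
```

Request:
apply_moves(deltas=[85,30,-20,-30,0,85,60,-40,-60,0,85,95,-60,-85,0,85,130,-83,-110,0,85,165,-105,-110,0,85,200,-128,-110,0,85,235,-150,-110,0,85,270,-172,-110,0,85,305,-195,-110,0,85,340,-217,-110,0,85,375,-240,-110,0,85,410,-262,-110,0])

```text
clock: 2.3
position: [0.4863, -0.1518, 0.3586]
ee_rot: [0.0, 0.982, 0.19, 0.0]
contact_force: [0.8, -1.0, 0.6]
width: 0.0852
gripper_force: 0.0
```

Request:
apply_moves(deltas=[85,30,-20,0,0,85,60,-40,0,0,85,90,-58,0,0,85,90,-58,0,0,85,90,-58,0,0,85,90,-58,0,0])

```text
clock: 2.8
position: [0.5472, -0.0665, 0.3581]
ee_rot: [0.0, 0.982, 0.19, -0.001]
contact_force: [0.3, 0.1, -0.7]
width: 0.085
gripper_force: 0.0
```

```bash
python3 - <<'E'
from h import *
s=get_state();print(s["position"],s["ee_rot"],s["qpos"],s["clock"])
im=get_image("wrist");save(im,"w1");print(im["position"],im["orientation"])
for q,z in(("mouth",.15),("button_top",.131),("lever_grip",.163),("lever_pivot",.08),("damper",0)):
    print(q,[(np.array(r["point"]).round(1),round(r["score"],2),atz(im,r["point"],z)[:2]) for r in place_of(q,im)[:3]])
E
```

```text
[ 0.5472 -0.0665  0.3581] [ 0.0003  0.9818  0.19   -0.0005] [-0.2466  0.1991  1.3435 -0.0009  1.5997  0.9418] 2.8
[ 0.6128 -0.0401  0.4844] [ 0.1182  0.8199 -0.5544 -0.0801]
mouth []
button_top [(array([259.8, 109.7]), 0.93, array([0.5776, 0.0104])), (array([172.7,  69.7]), 0.66, array([0.5818, 0.101 ]))]
lever_grip [(array([352.4,  84.3]), 0.56, array([ 0.6323, -0.0635]))]
lever_pivot []
damper []
```

View pics/w1.png

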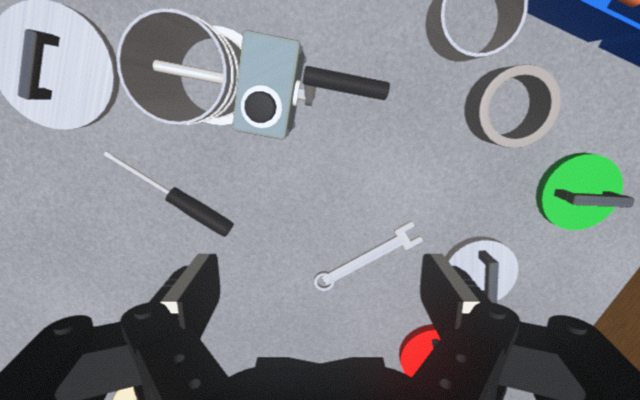

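```bash
python3 - <<'E'
from h import *
from scipy.optimize import least_squares
im=get_image("wrist")
L=np.array([[50,-51,115],[50,-109,115],[-50,-109,115],[-50,-51,115],[0,0,150],[16.9,-166,163.3]])/1000
px=np.array([[247,30],[300,40],[293,138],[235,130],[174,67],[352,84]])
def P(v): return np.c_[L[:,:2]@np.array([[np.cos(v[2]),np.sin(v[2])],[-np.sin(v[2]),np.cos(v[2])]])+v[:2],L[:,2]]
f=lambda v:(np.array([proj(im,p) for p in P(v)])-px).ravel()
r=least_squares(f,[.58,.1,.2],loss="soft_l1",f_scale=3);print(r.x,r.fun.reshape(-1,2))
print(P(r.x)[-2:]); 
for i in range(2):
  print([(q,[(np.array(k["point"]).round(1),atz(im,k["point"],z)[:2],round(k["score"],2)) for k in place_of(q,im)[:2]]) for q,z in(("button_top",.131),("lever_grip",.163),("mouth",.15))])
  im=get_image("wrist")
b=atz(im,(260,107),.131)[:2]-r.x[:2];c,s=np.cos(r.x[2]),np.sin(r.x[2]);print("button local",b@[c,s],b@[-s,c])
E
```

```text
[0.5851 0.0912 0.2009] [[-2.5421 -1.7785]
 [ 2.7326 -0.3741]
 [-5.5592  1.6162]
 [-1.5289 -0.1331]
 [ 0.7169  2.0725]
 [ 5.2179 -0.7144]]
[[ 0.5851  0.0912  0.15  ]
 [ 0.6348 -0.0681  0.1633]]
[('button_top', [(array([258.9, 107.1]), array([0.5799, 0.0114]), 0.83)]), ('lever_grip', [(array([353.2,  85. ]), array([ 0.6321, -0.0653]), 0.67)]), ('mouth', [(array([172.1,  72.1]), array([0.5816, 0.0928]), 0.82)])]
[('button_top', [(array([258. , 109.5]), array([0.5776, 0.0121]), 0.75)]), ('lever_grip', [(array([350.2,  83.7]), array([ 0.6324, -0.0617]), 0.87)]), ('mouth', [(array([171.1,  67.8]), array([0.585 , 0.0952]), 0.81)])]
button local -0.020227396740973964 -0.07736968152212265
```

```bash
python3 -c "
from h import *
print(delta([.5795,.0105,.18],.2+np.pi/2))"
```

```text
(array([ 58.3439, -59.4385, 178.2765]), np.float64(-79.58343137750866), np.float64(21.875724525107795), np.float64(0.9422348788509795))
```

Request:
apply_moves(deltas=[0,20,-20,0,-7,0,40,-40,0,-14,0,58,-59,0,-21,0,58,-59,0,-28,0,58,-59,10,-35,0,58,-59,40,-42,0,58,-59,70,-49,0,58,-59,100,-56,0,58,-59,130,-63,0,58,-59,150,-70,0,58,-59,165,-77,0,58,-59,178,-79.6])

```text
clock: 4.55
position: [0.5787, 0.0102, 0.1785]
ee_rot: [-0.001, 0.631, 0.776, -0.001]
contact_force: [-0.0, 1.2, 0.4]
width: -0.0
gripper_force: 0.0
```

Request:
apply_moves(deltas=[0,0,0,0,0,0,0,0,0,0,0,0,0,0,0])

```text
clock: 4.8
position: [0.58, 0.0099, 0.1812]
ee_rot: [0.001, 0.633, 0.774, 0.0]
contact_force: [0.9, -0.2, 0.3]
width: 0.0003
gripper_force: 0.0
```

```bash
python3 - <<'E'
from h import *
s=get_state();print(s["qpos"],s["position"],s["width"],s["contact_force"],delta([.5795,.0105,.138],.2+np.pi/2))
im=get_image("wrist");save(im,"w2")
E
```

```text
[-0.1028  0.3271  1.6025 -0.0001  1.2104 -0.3019] [0.58   0.0099 0.1812] 0.000291118694475415 [ 0.9174 -0.1722  0.301 ] (array([ 0.6907, -0.4829, 43.1815]), np.float64(-0.04693566091098944), np.float64(101.41222024170548), np.float64(-0.3019042727049067))
```

View pics/w2.png

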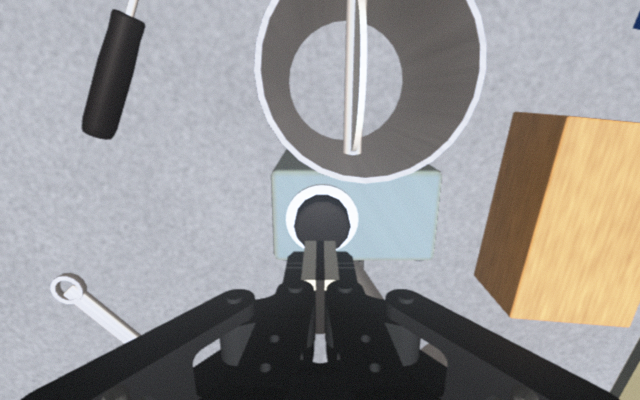

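Request:
apply_moves(deltas=[0,0,0,15,0,0,0,0,28,0,0,0,0,44,0,0,0,0,44,0,0,0,0,44,0])

```text
clock: 5.27
position: [0.581, 0.0098, 0.1387]
ee_rot: [0.002, 0.633, 0.774, 0.001]
contact_force: [-0.8, 0.6, 4.4]
width: -0.0
gripper_force: 2.2
```

```bash
python3 - <<'E'
from h import *
s=get_state();print(s["position"],s["contact_force"])
im=get_image("top");print([(r["point"],atz(im,r["point"],.086),r["score"]) for r in place_of("lever_grip",im)])
im=get_image("scene");save(im,"s2")
E
```

```text
[0.581  0.0098 0.1387] [-0.8196  0.5872  4.3755]
[([332.1, 189.9], array([ 0.5819, -0.0822,  0.086 ]), 0.7)]
```

View pics/s2.png

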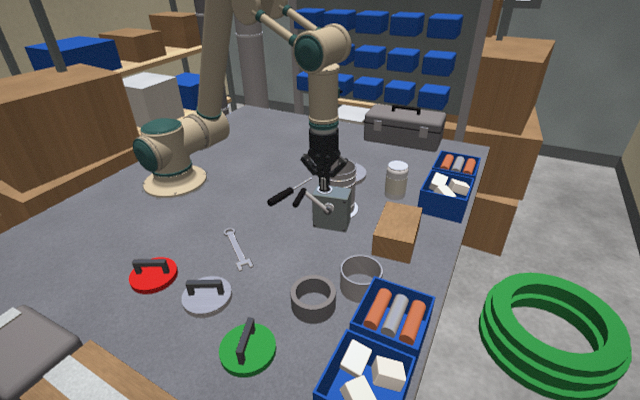

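Request:
apply_moves(deltas=[0,0,0,2,0,0,0,0,2,0,0,0,0,2,0,0,0,0,2,0,0,0,0,-30,0,85,0,0,-60,0,85,-20,-20,-75,0,85,-40,-30,-75,0,85,-60,-40,-75,0,85,-60,-40,-75,0,85,-60,-40,-75,0,85,-60,-40,-75,0])

```text
clock: 6.42
position: [0.5521, -0.0565, 0.2112]
ee_rot: [-0.0, 0.633, 0.774, 0.0]
contact_force: [0.4, -0.5, 0.4]
width: 0.0833
gripper_force: 0.0
```

```bash
python3 - <<'E'
from h import *
s=get_state();print(s["position"],s["contact_force"])
im=get_image("wrist");save(im,"w3")
for q,z in(("mouth",.15),("lever_grip",.086),("lever_pivot",.08),("button_top",.131)): print(q,[(r["point"],atz(im,r["point"],z),r["score"]) for r in place_of(q,im)[:2]])
im2=get_image("top");print([(r["point"],atz(im2,r["point"],.086),r["score"]) for r in place_of("lever_grip",im2)])
print(proj(im,[.534,-.0876,.086]),delta([.534,-.0876,.088],.2+np.pi/2))
E
```

```text
[ 0.5521 -0.0565  0.2112] [ 0.4077 -0.4977  0.4126]
mouth []
lever_grip [([287.8, 224.8], array([ 0.5315, -0.0864,  0.086 ]), 0.75)]
lever_pivot []
button_top [([389.3, 112.9], array([0.5787, 0.0121, 0.131 ]), 0.75), ([400.4, 367.4], array([ 0.6327, -0.1623,  0.131 ]), 0.34)]
[([334.4, 205.1], array([ 0.5372, -0.0883,  0.086 ]), 0.66)]
[290.6572 226.8429] (array([-27.0773, -24.0888, 123.1113]), np.float64(0.06186391948222081), np.float64(101.52101982209868), np.float64(-0.42799669618779046))
```

View pics/w3.png

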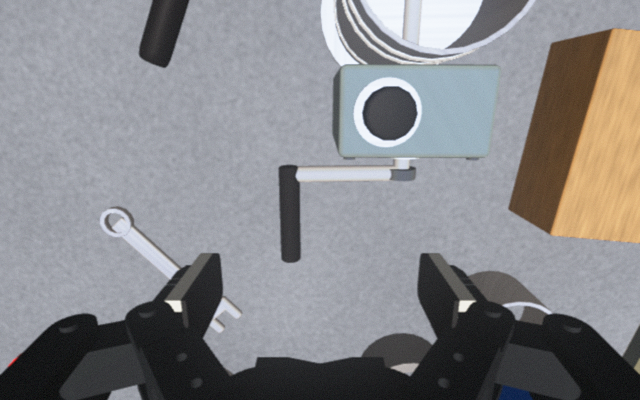

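Request:
apply_moves(deltas=[60,-12,-12,0,0,60,-26,-24,20,0,60,-26,-24,55,0,60,-26,-24,90,0,60,-26,-24,115,0,60,-26,-24,126,0,60,-26,-24,126,0,0,-26,-24,126,0,0,-26,-24,126,0,0,-26,-24,126,0,0,-26,-24,126,0,0,-26,-24,126,0], squeeze=25)

```text
clock: 7.77
position: [0.5346, -0.0873, 0.0867]
ee_rot: [0.001, 0.633, 0.774, 0.0]
contact_force: [0.1, 0.2, 4.3]
width: 0.0148
gripper_force: 25.5
```

Request:
apply_moves(deltas=[0,0,0,0,0,0,0,0,0,0])

```text
clock: 7.93
position: [0.5345, -0.0873, 0.0866]
ee_rot: [0.001, 0.633, 0.774, 0.0]
contact_force: [0.0, 0.4, 5.9]
width: 0.0149
gripper_force: 25.7
```

Request:
apply_moves(deltas=[0,0,1.9,-12.6,0,0,0,5.6,-24.8,0,0,0,11.1,-36.3,0,0,0,18.2,-46.8,0,0,0,26.9,-56.2,0,0,0,36.8,-64.2,0,0,0,47.8,-70.5,0,0,0,59.7,-75.2,0,0,0,72.1,-78,0,0,0,84.8,-79,0,0,0,93.3,-78.6,0,0,0,99.2,-77.8,0])

```text
clock: 8.93
position: [0.6315, -0.068, 0.1639]
ee_rot: [0.001, 0.633, 0.774, -0.0]
contact_force: [-1.2, -3.1, 3.9]
width: 0.0149
gripper_force: 27.5
```

Request:
apply_moves(deltas=[0,0,0,0,0,0,0,0,0,0,0,0,0,0,0])

```text
clock: 9.18
position: [0.632, -0.0679, 0.1636]
ee_rot: [0.002, 0.633, 0.774, 0.001]
contact_force: [0.7, -2.8, 4.4]
width: 0.0152
gripper_force: 27.8
```

Request:
apply_moves(deltas=[85,0,0,0,0,85,0,0,0,0,85,0,0,0,0,85,0,0,0,0,85,0,0,0,0,85,0,0,0,0,85,0,0,-30,0,85,0,0,-70,0,85,0,0,-110,0,85,0,0,-120,0,85,0,0,-120,0])

```text
clock: 10.1
position: [0.6329, -0.0676, 0.2878]
ee_rot: [0.004, 0.633, 0.774, 0.002]
contact_force: [-0.3, 0.1, -0.1]
width: 0.085
gripper_force: 0.0
```

```bash
python3 - <<'E'
from h import *
im=get_image("top");print([(r["point"],atz(im,r["point"],.163),r["score"]) for r in place_of("lever_grip",im)])
im=get_image("wrist");print([(r["point"],atz(im,r["point"],.163),r["score"]) for r in place_of("lever_grip",im)])
im=get_image("scene");print([(r["point"],atz(im,r["point"],.163),r["score"]) for r in place_of("lever_grip",im)])
print(delta([.44,-.31,.32]))
E
```

```text
[([325.9, 167.0], array([ 0.6306, -0.0624,  0.163 ]), 0.83)]
[([324.8, 191.6], array([ 0.6325, -0.0635,  0.163 ]), 0.82)]
[([327.1, 193.3], array([ 0.6251, -0.0667,  0.163 ]), 0.55)]
(array([-200.1674, -234.7147,  -38.6511]), 0, np.float64(101.47537267391345), np.float64(-0.41610378912157875))
```

Request:
apply_moves(deltas=[85,-27,-19,-5,0,85,-54,-38,-10,0,85,-81,-57,-20,0,85,-108,-76,-30,0,85,-136,-95,-30,0,85,-163,-114,-30,0,85,-190,-133,-30,0,85,-217,-152,-30,0,85,-244,-171,-30,0,85,-271,-190,-30,0,85,-290,-208,-30,0,85,-307,-225,-30,0])

```text
clock: 11.4
position: [0.4702, -0.4145, 0.3112]
ee_rot: [-0.001, 0.633, 0.774, 0.0]
contact_force: [-0.2, 1.0, 0.1]
width: 0.0849
gripper_force: 0.0
```

Request:
apply_moves(deltas=[85,0,0,0,0,85,0,0,0,0,85,0,0,0,0])

```text
clock: 11.65
position: [0.4716, -0.4123, 0.3121]
ee_rot: [-0.001, 0.633, 0.774, 0.001]
contact_force: [1.0, 0.4, 0.2]
width: 0.0852
gripper_force: 0.0
```

```bash
python3 - <<'E'
from h import *
s=get_state();print(s["position"],s["qpos"])
im=get_image("wrist");save(im,"w4")
for q,z in(("cover_small",0),("cover_small_seat",.012)): print(q,[(r["point"],atz(im,r["point"],z),r["score"]) for r in place_of(q,im)[:4]])
E
```

```text
[ 0.4716 -0.4123  0.3121] [-0.8299  0.3301  1.2705  0.0009  1.543  -1.0301]
cover_small [([185.3, 91.8], array([ 0.2941, -0.3696,  0.    ]), 0.93), ([435.2, 192.4], array([ 0.6305, -0.4318,  0.    ]), 0.78), ([321.1, 115.3], array([ 0.4624, -0.3641,  0.    ]), 0.77)]
cover_small_seat [([185.3, 95.7], array([ 0.299 , -0.3733,  0.012 ]), 0.87), ([323.5, 116.3], array([ 0.4653, -0.3641,  0.012 ]), 0.82), ([435.6, 195.1], array([ 0.6273, -0.4327,  0.012 ]), 0.79)]
```

View pics/w4.png

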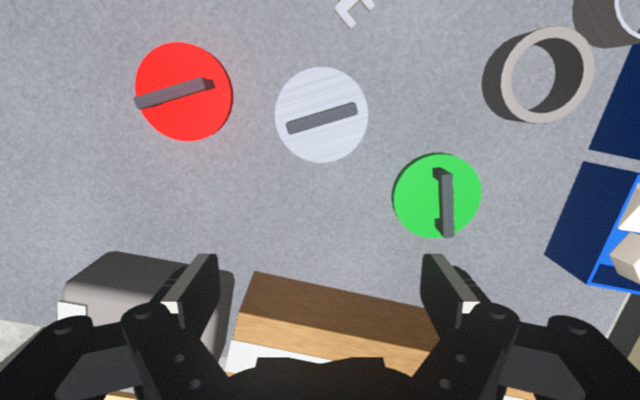

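```bash
python3 - <<'E'
from h import *
im=get_image("wrist");f=im["frame"].astype(int)
sub=np.zeros(f.shape[:2],bool);sub[60:170,268:375]=1
hsv=cv2.cvtColor(im["frame"],cv2.COLOR_RGB2HSV)
g=f.mean(2)
print(g[115,230:272:6],g[100,300:340:6],g[117,310:330:4])
thr=(g[115,240:266].mean()+np.median(g[80:100,310:330]))/2
m=((g>thr)&sub).astype(np.uint8);m=cv2.morphologyEx(m,cv2.MORPH_OPEN,np.ones((3,3)))
c=max(cv2.findContours(m,0,1)[0],key=cv2.contourArea)
e=cv2.fitEllipse(cv2.convexHull(c));print(e)
d=((g<95)&sub).astype(np.uint8);c2=max(cv2.findContours(d,0,1)[0],key=cv2.contourArea);r=cv2.minAreaRect(c2);print(r)
print("disc",atz(im,e[0],.016),"bar",atz(im,r[0],.056))
bx=cv2.boxPoints(r);P=np.array([atz(im,p,.056) for p in bx]);print(P)
n=lambda i,j:(P[j]-P[i])[:2]
for i,j in((0,1),(1,2)):print(np.linalg.norm(n(i,j)),np.arctan2(*n(i,j)[::-1]))
E
```

```text
[176.6667 169.3333 169.     163.3333 165.     174.6667 178.6667] [218.6667 219.6667 224.3333 221.6667 221.3333 218.6667 214.    ] [126.     125.     124.     122.     122.6667]
((320.36090087890625, 114.2729263305664), (93.25691223144531, 95.67996978759766), 175.899658203125)Traceback (most recent call last):
  File "<stdin>", line 11, in <module>
ValueError: max() iterable argument is empty
```

```bash
python3 - <<'E'
from h import *
im=get_image("wrist");g=im["frame"].astype(int).mean(2)
sub=np.zeros(g.shape,bool);sub[95:140,280:365]=1
d=((g<150)&sub).astype(np.uint8);c2=max(cv2.findContours(d,0,1)[0],key=cv2.contourArea);r=cv2.minAreaRect(c2);print(r)
print("disc",atz(im,(320.4,114.3),.016),"bar",atz(im,r[0],.056),atz(im,r[0],.052))
P=np.array([atz(im,p,.056) for p in cv2.boxPoints(r)])
yaw=0
for i,j in((0,1),(1,2)):
    v=(P[j]-P[i])[:2];a=np.arctan2(v[1],v[0]);print(np.linalg.norm(v),a)
    if np.linalg.norm(v)>.05: yaw=a
b=atz(im,r[0],.055)
print(delta([b[0],b[1],.12],yaw),get_state()["qpos"])
E
```

```text
((320.63763427734375, 117.45870971679688), (12.930656433105469, 71.83697509765625), 73.3007583618164)
disc [ 0.4619 -0.3625  0.016 ] bar [ 0.4623 -0.3638  0.056 ] [ 0.4624 -0.3641  0.052 ]
0.07778316690605425 0.4846650024949138
0.013693154681031309 -1.042982540272194
(array([ 49.0345,   0.0244, 193.1639]), np.float64(73.79778267518739), np.float64(101.56704179584347), np.float64(-1.030354759554402)) [-0.8285  0.329   1.2696  0.0001  1.543  -1.0304]
```

Request:
apply_moves(deltas=[85,15,0,10,7,85,30,0,20,14,85,49,0,40,21,85,49,0,60,28,85,49,0,80,35,85,49,0,100,42,85,49,0,120,49,85,49,0,140,56,85,49,0,160,63,85,49,0,180,70,85,49,0,193,73.8,85,49,0,193,73.8])

```text
clock: 12.9
position: [0.4606, -0.3628, 0.1173]
ee_rot: [-0.003, 0.971, 0.239, -0.002]
contact_force: [0.5, 0.4, 0.1]
width: 0.0852
gripper_force: 0.0
```

Request:
apply_moves(deltas=[85,0,0,0,0,85,0,0,0,0])

```text
clock: 13.07
position: [0.4626, -0.3652, 0.1212]
ee_rot: [0.001, 0.971, 0.24, 0.0]
contact_force: [0.2, -0.6, -0.3]
width: 0.0846
gripper_force: 0.0
```

```bash
python3 - <<'E'
from h import *
im=get_image("wrist");save(im,"w5")
print(proj(im,[.4623,-.3638,.056]))
print(delta([.4622,-.3635,.046],.485),get_state()["position"])
E
```

```text
[317.761  219.1333]
(array([ 0.4203, -2.1062, 75.461 ]), np.float64(-0.01907944730871236), np.float64(27.76937361653622), np.float64(0.29969416569500196)) [ 0.4627 -0.3654  0.1215]
```

View pics/w5.png

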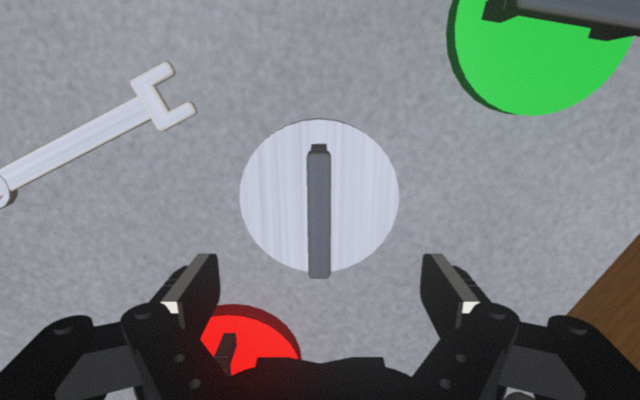

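Request:
apply_moves(deltas=[60,0,-1,20,0,60,0,-1,40,0,60,0,-1,60,0,60,0,-1,75,0,60,0,-1,75,0,0,0,-1,75,0,0,0,-1,75,0,0,0,-1,75,0,0,0,-1,75,0,0,0,-1,75,0,0,0,-1,75,0], squeeze=60)

```text
clock: 14.03
position: [0.4622, -0.3649, 0.0468]
ee_rot: [0.001, 0.971, 0.239, 0.001]
contact_force: [0.1, -0.4, 6.1]
width: 0.0133
gripper_force: 59.6
```

Request:
apply_moves(deltas=[0,0,0,0,0,0,0,0,0,0,0,0,0,0,0])

```text
clock: 14.28
position: [0.4622, -0.3649, 0.0468]
ee_rot: [0.001, 0.971, 0.239, 0.001]
contact_force: [0.2, -0.3, 6.1]
width: 0.0128
gripper_force: 59.6
```

Request:
apply_moves(deltas=[0,0,0,-5,0,0,0,0,-20,0,0,0,0,-45,0,0,0,0,-75,0,0,0,0,-105,0,0,0,0,-135,0,0,0,0,-165,0,0,0,0,-195,0,0,0,0,-225,0,0,0,0,-250,0,0,0,0,-255,0,0,0,0,-255,0])

```text
clock: 15.28
position: [0.4616, -0.3644, 0.3016]
ee_rot: [0.001, 0.971, 0.239, 0.001]
contact_force: [0.1, -1.1, -3.3]
width: 0.0132
gripper_force: 58.8
```

```bash
python3 -c "
from h import *
s=get_state();print(s['width'],s['contact_force'],delta([.478,.036,.30]))"
```

```text
0.013154084935655161 [ 0.0984 -1.0568 -3.2804] (array([ 200.4354, -346.9518,    0.6795]), 0, np.float64(27.676757519921587), np.float64(0.3013613877313792))
```

Request:
apply_moves(deltas=[0,10,-17,0,0,0,25,-43,0,0,0,43,-74,0,0,0,61,-105,0,0,0,79,-136,0,0,0,97,-168,0,0,0,115,-199,0,0,0,133,-230,0,0,0,151,-261,0,0,0,169,-292,0,0,0,187,-323,0,0,0,200,-347,0,0])

```text
clock: 16.28
position: [0.4754, 0.039, 0.2973]
ee_rot: [-0.001, 0.971, 0.24, -0.002]
contact_force: [0.5, -0.4, -3.3]
width: 0.0128
gripper_force: 58.9
```

Request:
apply_moves(deltas=[0,0,0,0,0,0,0,0,0,0,0,0,0,0,0])

```text
clock: 16.53
position: [0.4763, 0.036, 0.2982]
ee_rot: [-0.0, 0.971, 0.239, -0.002]
contact_force: [-0.7, 0.0, -1.9]
width: 0.0129
gripper_force: 59.2
```

```bash
python3 - <<'E'
from h import *
s=get_state();print(s["position"],s["qpos"])
im=get_image("wrist");save(im,"w6")
print([(r["point"],atz(im,r["point"],.15),r["score"]) for r in place_of("mouth",im)])
print([(r["point"],atz(im,r["point"],.131),r["score"]) for r in place_of("button_top",im)])
E
```

```text
[0.4763 0.036  0.2982] [-0.0697  0.1035  1.6046 -0.001   1.4372  1.0175]
[([133.1, 17.0], array([0.5237, 0.2136, 0.15  ]), 0.74), ([321.2, 17.3], array([0.5866, 0.0932, 0.15  ]), 0.6)]
[([406.9, 80.0], array([0.5815, 0.0122, 0.131 ]), 0.56)]
```

View pics/w6.png

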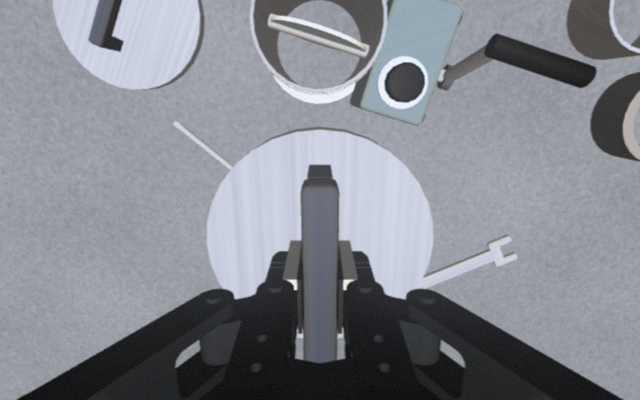

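Request:
apply_moves(deltas=[0,-15,0,0,0,0,-35,0,0,0,0,-50,0,0,0,0,-50,0,0,0,0,-50,0,0,0,0,-50,0,0,0])

```text
clock: 17.18
position: [0.4332, 0.0126, 0.3005]
ee_rot: [0.0, 0.971, 0.239, 0.001]
contact_force: [0.2, 0.0, -1.9]
width: 0.0126
gripper_force: 59.2
```

```bash
python3 - <<'E'
from h import *
im=get_image("wrist");save(im,"w7")
s=get_state();print(s["position"])
for k in range(3):
    print([(r["point"],atz(im,r["point"],.15),round(r["score"],2)) for r in place_of("mouth",im)],[(r["point"],atz(im,r["point"],.131),round(r["score"],2)) for r in place_of("button_top",im)])
    im=get_image("wrist")
b=cv2.imread("pics/w7.png");c=b[30:190,230:430];cv2.imwrite("pics/w7c.png",cv2.resize(c,None,fx=3.7,fy=3.7,interpolation=cv2.INTER_CUBIC))
E
```

```text
[0.4335 0.0127 0.3004]
[] [([408.6, 19.4], array([0.5787, 0.0105, 0.131 ]), 0.87)]
[] [([408.0, 17.9], array([0.5793, 0.0121, 0.131 ]), 0.64)]
[] [([407.5, 21.2], array([0.5768, 0.0115, 0.131 ]), 0.63)]
```

View pics/w7c.png

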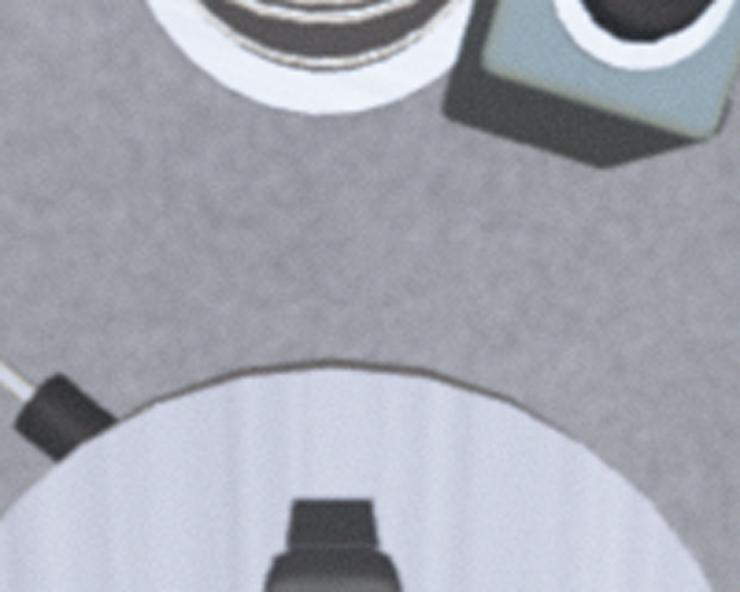

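Request:
apply_moves(deltas=[0,20,0,0,0,0,45,0,0,0,0,70,0,0,0,0,70,0,0,0,0,70,0,0,0,0,70,0,0,0])

```text
clock: 18.18
position: [0.4944, 0.0455, 0.2996]
ee_rot: [-0.0, 0.971, 0.239, -0.001]
contact_force: [-0.7, -0.2, -2.0]
width: 0.0127
gripper_force: 59.1
```

```bash
cat > fit.py <<'E'
from h import *
from scipy.ndimage import map_coordinates
from scipy.optimize import differential_evolution
T=np.linspace(0,2*np.pi,240)
def samp(im,g,c,z,r,arc=T):
    K=np.array(im["K"]);W=np.c_[c[0]+r*np.cos(arc),c[1]+r*np.sin(arc),np.full(len(arc),z)]
    C=rot(im["orientation"]).inv().apply(W-np.array(im["position"]))@K.T;u=C[:,:2]/C[:,2:]
    v=map_coordinates(g,[u[:,1],u[:,0]],order=1,cval=np.nan);return v
def rim(im,g,x0,z=.15,mask=None):
    def f(c):
        a=samp(im,g,c,z,.0485);b=samp(im,g,c,z,.0445);d=samp(im,g,c,z,.053)
        return -np.nanmean(2*a-b-d)
    bd=[(x0[0]-.012,x0[0]+.012),(x0[1]-.012,x0[1]+.012)]
    r=differential_evolution(f,bd,seed=1,tol=1e-6);return r.x,-r.fun
def disc(im,g,x0,z,arc):
    def f(c): return -np.nanmean(samp(im,g,c,z,.0545,arc)-samp(im,g,c,z,.0575,arc))
    bd=[(x0[0]-.01,x0[0]+.01),(x0[1]-.01,x0[1]+.01)]
    r=differential_evolution(f,bd,seed=1,tol=1e-6);return r.x,-r.fun
E
python3 - <<'E'
from fit import *
im=get_image("wrist");save(im,"w8");g=cv2.GaussianBlur(im["frame"],(3,3),0).astype(float).mean(2)
s=get_state();p=s["position"];print(p,s["ee_rot"])
print("proj",proj(im,[.585,.092,.15]),"button",[(r["point"],atz(im,r["point"],.131)[:2]) for r in place_of("button_top",im)])
for z in(.148,.15,.152): print(rim(im,g,(.585,.093),z))
yaw=delta(p)[2]*np.pi/180
arc=yaw+np.linspace(-1.2,1.2,100)
for dz in(-.034,-.030,-.026): c,v=disc(im,g,p[:2],p[2]+dz,arc);e=c-p[:2];print("disc",dz,c,v,"tool x,y mm",1000*(e@[np.cos(yaw),np.sin(yaw)]),1000*(e@[np.sin(yaw),-np.cos(yaw)]))
E
```

```text
[0.4942 0.0453 0.2998] [-0.      0.971   0.2392 -0.0007]
proj [321.3966  51.6834] button [([404.9, 110.7], array([0.5789, 0.01  ]))]
(array([0.5838, 0.0944]), np.float64(162.7946042731436))
(array([0.5839, 0.0944]), np.float64(166.6161809992971))
(array([0.584 , 0.0945]), np.float64(162.32111969199283))
disc -0.034 [0.4933 0.0453] 59.489682129149536 tool x,y mm -0.7684920683716006 -0.41321828436342856
disc -0.03 [0.4936 0.0454] 62.22061139529468 tool x,y mm -0.522296338063163 -0.34014135256661543
disc -0.026 [0.4939 0.0455] 61.45778682403239 tool x,y mm -0.19558321255565803 -0.303771339381907
```

Request:
apply_moves(deltas=[0,15,0,0,0,0,40,-0.5,0,0,0,65,-0.8,0,0,0,90,-1,10,0,0,102.8,-1.3,30,0,0,102.8,-1.3,55,0,0,102.8,-1.3,75,0,0,102.8,-1.3,90,0,0,102.8,-1.3,94,0,0,102.8,-1.3,94,0,0,102.8,-1.3,94,0,0,102.8,-1.3,94,0])

```text
clock: 19.28
position: [0.5862, 0.0942, 0.2077]
ee_rot: [0.0, 0.971, 0.239, 0.001]
contact_force: [0.4, -0.7, -3.0]
width: 0.013
gripper_force: 59.1
```

```bash
python3 - <<'E'
from h import *
s=get_state();print(s["position"],s["ee_rot"],s["contact_force"],s["moment"]);print(delta([.5845,.0943,.184]))
E
```

```text
[0.5862 0.0942 0.2077] [0.0004 0.971  0.239  0.0015] [ 0.3825 -0.7008 -3.0201] [0.0086 0.0372 0.0001]
(array([-1.5191, -0.957 , 23.7377]), 0, np.float64(27.65550130662064), np.float64(1.130327679810748))
```

```bash
python3 - <<'E'
from fit import *
P=[]
for i in range(8):
    im=get_image("wrist");P.append(get_state()["position"])
P=np.array(P);print(P.mean(0),P.std(0))
g=cv2.GaussianBlur(im["frame"],(3,3),0).astype(float).mean(2);p=P[-1]
yaw=np.radians(27.7)
arc=yaw+np.linspace(-1.2,1.2,100)
c,v=disc(im,g,p[:2],p[2]-.03,arc);print(c,v)
c,v=disc(im,g,p[:2],p[2]-.028,arc);print(c,v)
E
```

```text
[0.5858 0.0943 0.2071] [0.0003 0.0001 0.0005]
[0.5847 0.0941] 61.64887749230223
[0.5848 0.0942] 61.628649293638155
```

Request:
apply_moves(deltas=[0,-0.6,-0.5,3,0,0,-0.6,-0.5,6,0,0,-0.6,-0.5,9,0,0,-0.6,-0.5,11,0,0,-0.6,-0.5,13,0,0,-0.6,-0.5,15,0,0,-0.6,-0.5,15,0])

```text
clock: 20.27
position: [0.5844, 0.0945, 0.1905]
ee_rot: [-0.0, 0.971, 0.239, -0.0]
contact_force: [0.4, -0.5, -2.8]
width: 0.0132
gripper_force: 59.1
```

Request:
apply_moves(deltas=[0,0,0,1,0,0,0,0,2,0,0,0,0,3,0,0,0,0,4,0,0,0,0,5,0,0,0,0,6,0,0,0,0,6,0,0,0,0,6,0])

```text
clock: 20.93
position: [0.5846, 0.0945, 0.185]
ee_rot: [0.0, 0.971, 0.239, -0.0]
contact_force: [1.0, 0.4, -3.2]
width: 0.0128
gripper_force: 59.2
```

Request:
apply_moves(deltas=[0,0,0,0.7,0,0,0,0,1.4,0,0,0,0,2,0,0,0,0,2,0,0,0,0,2,0])

```text
clock: 21.35
position: [0.5847, 0.0945, 0.1848]
ee_rot: [0.0, 0.971, 0.239, 0.001]
contact_force: [-3.7, 0.3, 7.2]
width: 0.013
gripper_force: 60.4
```

Request:
apply_moves(deltas=[20,0,0,0,0,40,0,0,0,0,85,0,0,0,0,85,0,0,0,0,85,0,0,0,0,85,0,0,0,0,85,0,0,-20,0,85,0,0,-50,0,85,0,0,-85,0,85,0,0,-120,0,85,0,0,-120,0,85,0,0,-120,0])

```text
clock: 22.35
position: [0.5858, 0.0946, 0.3057]
ee_rot: [0.001, 0.971, 0.239, 0.003]
contact_force: [-0.1, 0.5, -1.0]
width: 0.0853
gripper_force: 0.0
```

Request:
apply_moves(deltas=[85,-40,0,0,0,85,-80,0,0,0,85,-100,0,0,0,85,-100,0,0,0,85,-100,0,0,0])

```text
clock: 22.77
position: [0.4949, 0.0478, 0.3022]
ee_rot: [-0.0, 0.971, 0.239, -0.001]
contact_force: [0.8, 0.5, 0.1]
width: 0.0852
gripper_force: 0.0
```

```bash
python3 - <<'E'
from fit import *
im=get_image("wrist");save(im,"w9");g=cv2.GaussianBlur(im["frame"],(3,3),0).astype(float).mean(2)
print(get_state()["position"],get_state()["contact_force"])
for z in(.148,.151,.154,.157,.16): print(z,disc(im,g,(.584,.0945),z,T))
for n in("cover_small_seat","lever_grip"):
  for c in("wrist","top","scene"):
    i=get_image(c);print(n,c,[(atz(i,r["point"],.15 if n[0]=="c" else .163)[:2],round(r["score"],2)) for r in place_of(n,i)[:4]])
E
```

```text
[0.496  0.0481 0.3023] [ 0.5125 -0.0706  0.2593]
0.148 (array([0.5844, 0.095 ]), np.float64(36.76905845519507))
0.151 (array([0.5847, 0.0951]), np.float64(43.489715855646885))
0.154 (array([0.5849, 0.0952]), np.float64(45.95523247148357))
0.157 (array([0.5851, 0.0953]), np.float64(43.05511585848925))
0.16 (array([0.5853, 0.0956]), np.float64(36.26846132236021))
cover_small_seat wrist [(array([0.585 , 0.0933]), 0.7), (array([ 0.3825, -0.2249]), 0.7)]
cover_small_seat top [(array([ 0.5949, -0.3884]), 0.79), (array([ 0.3051, -0.3324]), 0.71)]
cover_small_seat scene [(array([ 0.4435, -0.4552]), 0.98), (array([ 0.6912, -0.5018]), 0.74), (array([0.587 , 0.1083]), 0.61)]
lever_grip wrist [(array([ 0.6332, -0.0648]), 0.95)]
lever_grip top [(array([ 0.6306, -0.0608]), 0.61)]
lever_grip scene [(array([ 0.6204, -0.0392]), 0.77)]
```

Disc top fits best at z = 0.154 (seat on the rim at 0.150), centred within about 1.5 mm, and the lever is up. Handing in.

```bash
python3 -c "
from rig import *
print(sign_off())"
```

```text
the job is handed in; nothing more can be done
None
```

The job is handed in, with no verdict returned: the button was pushed to about 9 mm or more and the lever dropped, the lever is back up and staying up by itself, and the small cover measures seated on the duct, centred to about 1.5 mm and set down gently.

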